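# Slide the dish carrier along its rails into the locating notches

## Task

With closed fingertips, gently push the dish carrier by its upright lip along the rails of the viewing stage, slowly, until you feel it drop into its locating notches with the dish over the lamp. Then press the lamp's push button right down and let it go. Only push: do not lift the carrier, do not touch the dish on it, and leave the other things where they are.

Things in the scene. Friction and masses are not known exactly. Their poses are not given: they have to be found in the camera images.
- stage: viewing stage, fixed; mm. Grey base 150 (x) x 350 (y) x 10, two rails along y (tops z 22), side guides 115 apart inside (tops z 36). Origin: centre of underside, z up; push the carrier to +y. Each rail has two notches, 6 deep, 16 long, for the carrier's feet (2 play either way). Between the rails: channel 52 wide, lamp at y 70 (dia 54, top z 15). End posts at y 157 to 167, tops z 48
- seat (a point): point on the stage, on its centre line at y = +70, 16 above the bench: where the carrier's origin is when its feet are in the notches
- carrier: loose grey board, 0.4 to 0.63 kg, 112 (x) x 120 (y) mm, on four feet. Origin: centre, level of feet undersides; axes as stage. Board top z 18; rear lip y -60 to -52, 90 wide, top z 40. Starts 90 to 160 short of the seat, origin 22 above bench; slides at 0.5 to 4 N. At the seat alone it drops 6 and the notch walls stop it: push force rises at once (stop at about 5 N more; over 40 N is too rough)
- push_face (a point): point on the rear (-y) face of the carrier's lip, mid-width, 26 above the carrier's origin: push here towards the stage's +y
- dish: culture dish with its lid on, diameter 61, height 16, standing loose on the middle of the carrier between four low cleats (3 play). Origin: centre of its underside, 18 above the carrier's origin when in place
- lamp_key_top (a point): middle of the top of the lamp's round push button (diameter 32, plain metal) in a small grey housing fixed to the bench, to the left or right of the stage; it is pressed straight down. The point moves with the button
- lamp_key (a joint): travel of the lamp's button: 0 up, 0.006 m fully down; spring-loaded, about 4 N when fully down; comes up when let go. Past 0.004 counts as pressed
- lab_timer: white kitchen-style lab timer with three keys, 60 x 64 x 16; it may stand to the left or the right, where the key box does not. Origin: centre of its underside
- wash_bottle: upright wash bottle, 66 x 86 x 187, bystander at the left. Origin: centre of its underside
- marker: marker pen lying on the bench, 13 x 136 x 14, bystander at the left. Origin: centre of its underside
- tube_rack: empty tube rack, 64 x 150 x 70, bystander at the right. Origin: centre of its underside
- tip_box: pipette tip box, 82 x 122 x 54, bystander at the right. Origin: centre of its underside
- can: small capped can, diameter 37, height 48, bystander at the right. Origin: centre of its underside
- label_tape: roll of tape lying flat, 96 x 95 x 25, bystander at the left. Origin: centre of its underside

How it is judged:
By the outcome, as a careful person would: the job done as asked, in the order asked, and still so for the second after the job is handed in, with the robot touching nothing.
It also fails if it takes over 51 s, if anything falls off the work surface, if the arm or the gripper's body presses on something with over 40 N, if the wrist force passes 120 N, or if a joint passes its speed limit or range.

## Robot

A 6-joint arm with a two-finger parallel gripper is mounted at the origin on a cart in front of the work surface, level with it; the furniture and walls round the work are solid. World frame = base frame: x ahead of the robot, y to its left, z up, the work surface at z = 0. Lengths are in m, angles in rad, forces in N, time in s.
With the tool pointing down it reaches from about 0.4 to 0.825 m from the base axis. Payload 7 kg.
Tool frame: the origin (TCP) lies between the finger pads; the fingertips stand 17 mm ahead of it and the grasp point (between the pads) lies 2 mm behind it; z points along the fingers, y is the line along which they close (so a half turn about z gives the same grasp; the last joint's range is limited). The gripper opens to 85 mm and grips with 20 to 120 N. Pads are 22 mm wide; open, the fingers measure 114 mm over their backs; the gripper's body (76 mm by 85 mm) begins 54 mm behind the grasp point. The pads swing forward as they close: fully open they stand 13 mm farther back than shut.
Start: joints at [1.566, 0.359, 0.012, 0, -1.224, -0.288], TCP at [0.195, 0.646, 0.248] pointing down, gripper open.
Joint ranges: [-3.07, 3.07], [-1.43, 2.12], [-1.02, 1.25], [-3.03, 1.67], [-3.05, -0], [-3.03, 3.03]. Speed limits (rad/s): [2.39, 2.39, 3.01, 3.14, 3.14, 3.14].

## Interface

Orientations are given as a 3x3 rotation matrix whose columns are the frame's x, y, z axes.
In Python, from plant import arm, camrig, monitor gives the robot as it stands (arm), with the cameras (camrig) and the readings (monitor).
- The arm moves only by the shell command python3 nudge.py FILE [OPENING] [FORCE], which reads ROWS from the file FILE. ROWS is a JSON object whose key "steps" holds a list of rows, 1 to 12 of them, each of 4 numbers: dx, dy, dz in m, then a turn about the tool's z in rad; each row shifts and turns the commanded pose from where the row before left it, along the tool's axes as they then stand; what a row does not reach is not made up. A row lasts 1/8 s, in which the tool goes at most 0.0625 m and 0.188 rad, less where a joint would pass 70% of its speed; a pose out of reach is approached as far as the arm can. OPENING is the finger opening in m, set as the command begins (- or left out keeps the last). The fingers move at their own pace and stop on an object; FORCE is the grip in N (left out, the last holds). Time passes only in rows, so rows that do not move let the fingers close. It prints the time, the measured TCP pose, the force, the opening and the grip force at its end. Input that does not fit is refused with a message, and nothing moves.
- monitor.sense(): the state, without advancing time (a new reading comes with each control period).
- camrig.grab_frame(name): name is "scene" or "top"; returns the picture (480x640x3 uint8, red, green, blue); there is no depth.
- camrig.camera_model(name): a dict with "intrinsics" (3x3 intrinsics, pixels), "cam_to_world" (4x4, takes a point from camera to world coordinates). Camera axes: x right, y down, z forward; pixel columns grow to the right and rows downward; lengths in m; the calibration is good to about 2 mm. A picture is of the moment at which its call begins. camera_model takes no time and is no camera call.
- arm.close_job(): hands the job in; it is judged then, once.
The state is a dict: "t": time; "joints": joint angles; "qvel": joint speeds; "joint_torque": joint torques, N m; "tcp_pos": TCP position; "tcp_rot": TCP orientation; "wrist_force": force on the tool from outside, world axes, zero at the start; "moment": the same for the moment, N m; "grip_width": finger opening in m; "grasp_force": force on a finger pad.
Only numpy, scipy, OpenCV 4.12 (cv2) and the standard library are available. Lean on these libraries where they do the work, as an engineer would, in place of code of your own. Each camera call takes 0.05 s, during which the arm holds its last target. There are 200 camera calls.

## Working session

There is one attempt and no reset: what is moved stays moved. The work goes in short steps, Python scripts to look and compute and a shell command to move; the robot and the scene stay as the last step left them, time stands still between calls to the robot, and variables do not carry over. Pictures are saved under pics/ and viewed, at most 10 in all, crops included, and the job is handed in when it is done.

```bash
mkdir -p pics; ls
python3 - <<'E'
from plant import arm, camrig, monitor
import cv2,numpy as np
for n in("scene","top"):
    cv2.imwrite(f"pics/{n}0.png",camrig.grab_frame(n)[:,:,::-1]); m=camrig.camera_model(n); print(n,np.round(m["intrinsics"],1).tolist(),np.round(m["cam_to_world"],3).tolist())
s=monitor.sense();print(s["t"],s["tcp_pos"],np.round(s["tcp_rot"],3).tolist(),s["grip_width"])
E
```

```text
nudge.py
pics
plant.py
scene [[575.6, 0.0, 320.1], [0.0, 575.6, 242.0], [0.0, 0.0, 1.0]] [[0.704, -0.52, 0.483, -0.318], [-0.71, -0.5, 0.497, -0.826], [-0.017, -0.692, -0.721, 1.235], [0.0, 0.0, 0.0, 1.0]]
top [[617.2, 0.0, 317.8], [0.0, 617.2, 238.4], [0.0, 0.0, 1.0]] [[0.013, -0.991, 0.134, 0.218], [-0.999, -0.018, -0.037, 0.089], [0.039, -0.134, -0.99, 2.009], [0.0, 0.0, 0.0, 1.0]]
0.1 [0.19473451 0.64588794 0.24746394] [[0.957, -0.289, -0.0], [-0.289, -0.957, -0.001], [0.0, 0.001, -1.0]] 0.08544851289492329
```

View pics/scene0.png

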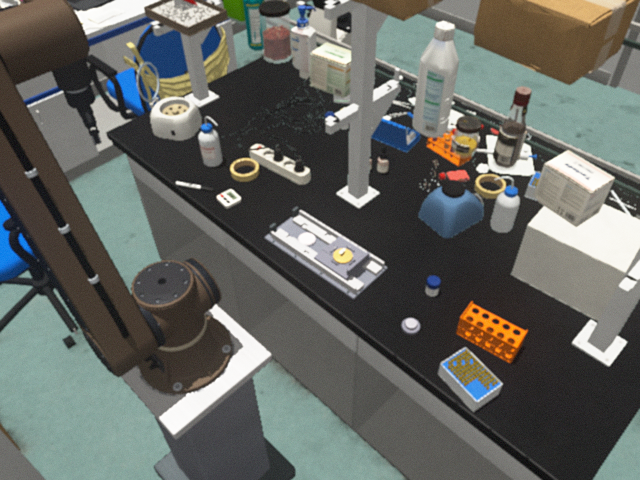

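View pics/top0.png

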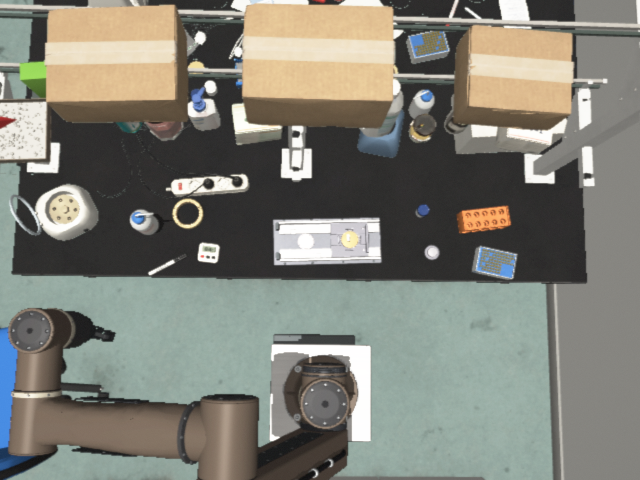

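The stage is at top px (273–382, 219–264), with the lamp at (305,241) and the carrier at about (348,240). The push therefore goes image-left, which is world +y. The key is at (432,252) on the right and the timer on the left. I'll enlarge crops of both views.

Run:
```python
import cv2
a=cv2.imread("pics/top0.png")[205:280,260:400]
cv2.imwrite("pics/c1.png",cv2.resize(a,None,fx=5.7,fy=5.7,interpolation=cv2.INTER_CUBIC)[:,:798])
a=cv2.imread("pics/scene0.png")[200:345,260:440]
cv2.imwrite("pics/c2.png",cv2.resize(a,None,fx=4,fy=4,interpolation=cv2.INTER_CUBIC))
```

```text
(no output)
```

View pics/c1.png

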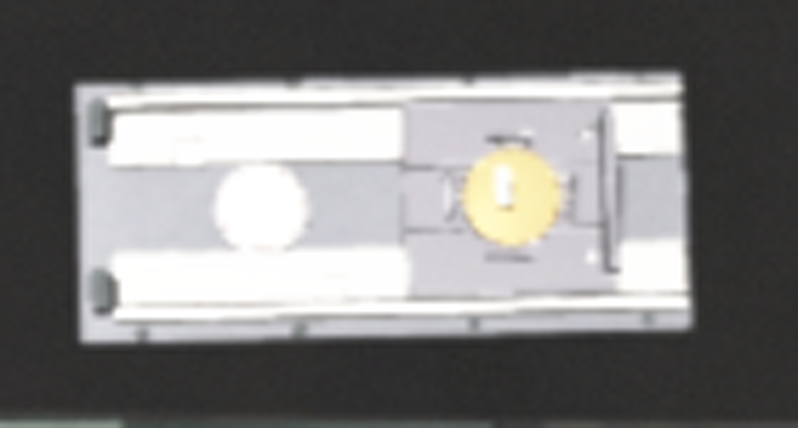

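View pics/c2.png

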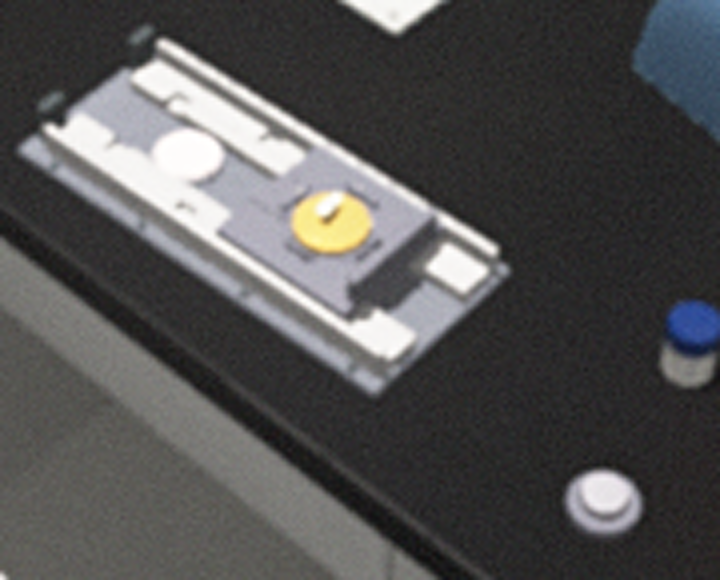

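c1 shows the base corners at crop (76,85), (682,72), (692,329) and (82,343), with the lip at u 603–619, v 108–272 and the dish at (511,197). c2 shows the key top at about (605,492).

```bash
cat > h.py <<'E'
from plant import arm, camrig, monitor
import numpy as np, cv2
def ray(n,u,v):
    m=camrig.camera_model(n);T=np.array(m["cam_to_world"]);return T[:3,3],T[:3,:3]@np.linalg.solve(np.array(m["intrinsics"]),[u,v,1.])
def onz(n,u,v,z):
    o,d=ray(n,u,v);return o+d*(z-o[2])/d[2]
def tri(u1,v1,u2,v2):
    o,d=ray("top",u1,v1);p,e=ray("scene",u2,v2)
    s=np.linalg.lstsq(np.c_[d,-e],p-o,rcond=None)[0];a=o+d*s[0];b=p+e*s[1];return (a+b)/2,np.linalg.norm(a-b)
c1=lambda u,v:(260+(u+.5)/5.7-.5,205+(v+.5)/5.7-.5)
c2=lambda u,v:(260+(u+.5)/4-.5,200+(v+.5)/4-.5)
E
python3 - <<'E'
from h import *
P=np.array([onz("top",*c1(*q),.01) for q in[(76,85),(682,72),(692,329),(82,343)]])
print(P.round(4)); C=P.mean(0); d=P[0]+P[3]-P[1]-P[2]; w=P[0]+P[1]-P[2]-P[3]
print("centre",C,"L",np.linalg.norm(d)/2,"W",np.linalg.norm(w)/2,"yaw of +y dir",np.degrees(np.arctan2(d[1],d[0])),np.degrees(np.arctan2(w[1],w[0])))
for q in[(20,148),(128,70),(510,268),(376,394)]:print("scene corner",onz("scene",*c2(*q),.01))
y=d/np.linalg.norm(d)
print("lamp along",(onz("top",*c1(262,208),.015)-C)@y, onz("top",*c1(262,208),.015))
di=onz("top",*c1(511,197),.056);print("dish",di,(di-C)@y)
for q in[(606,108),(603,108),(619,272),(611,190)]:
    l=onz("top",*c1(*q),.062);print("lip",l,(l-C)@y)
print("front edge",(onz("top",*c1(405,190),.04)-C)@y)
print("key",tri(432,252,*c2(605,492)))
a=cv2.imread("pics/top0.png")[225:270,410:460]
b=cv2.imread("pics/scene0.png")[305:345,390:435]
f=lambda a:cv2.resize(a,(400,360),interpolation=cv2.INTER_CUBIC)
cv2.imwrite("pics/k.png",np.hstack([f(a),f(b)]))
E
```

```text
[[ 0.549   0.1609  0.01  ]
 [ 0.5635 -0.189   0.01  ]
 [ 0.4142 -0.1947  0.01  ]
 [ 0.4004  0.1541  0.01  ]]
centre [ 0.48177313 -0.01715279  0.01      ] L 0.3496061927630246 W 0.1490982644471864 yaw of +y dir 92.3212926034074 2.3998556567014275
scene corner [0.40319859 0.15338261 0.01      ]
scene corner [0.51674593 0.15647259 0.01      ]
scene corner [ 0.56492839 -0.18645271  0.01      ]
scene corner [ 0.41594327 -0.1946698   0.01      ]
lamp along 0.0702067706234747 [0.47903459 0.05300063 0.015     ]
dish [ 0.48244574 -0.08603884  0.056     ] -0.06885676064815083
lip [ 0.53313343 -0.13878139  0.062     ] -0.12360904109251596
lip [ 0.53310074 -0.1370873   0.062     ] -0.12191501941374988
lip [ 0.44043016 -0.14631308  0.062     ] -0.12737978403183628
lip [ 0.48662349 -0.14171432  0.062     ] -0.12465577318595077
front edge -0.01037213268739403
key (array([ 0.45007497, -0.36054825,  0.02380531]), np.float64(0.0016629420032761623))
```

View pics/k.png

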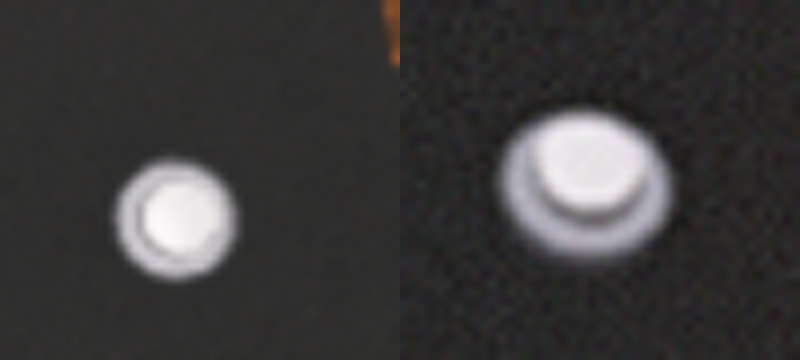

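Both views agree: the stage is centred at (0.482, -0.017), its yaw is about 2.35°, and the carrier is about 140 mm short of the seat. Next I turn the tool so its x axis lies along stage −y, close the fingers and go behind the lip at height.

```bash
echo '{"steps":[[0, 0, 0, 0.1768], [0, 0, 0, 0.1768], [0, 0, 0, 0.1768], [0, 0, 0, 0.1768], [0, 0, 0, 0.1768], [0, 0, 0, 0.1768], [0, 0, 0, 0.1768], [0.04, -0.0254, 0, 0], [0.04, -0.0254, 0, 0], [0.04, -0.0254, 0, 0], [0.04, -0.0254, 0, 0], [0.04, -0.0254, 0, 0]]}' > rows.txt && python3 nudge.py rows.txt 0 40
echo '{"steps":[[0.0507, -0.0159, 0, 0], [0.0507, -0.0159, 0, 0], [0.0507, -0.0159, 0, 0], [0.0507, -0.0159, 0, 0], [0.0507, -0.0159, 0, 0]]}' > rows.txt && python3 nudge.py rows.txt
python3 -c "
from h import *
s=monitor.sense();print(s['joints'],s['tcp_pos'],np.round(s['tcp_rot'],3).tolist())
print(tri(432.7,251.9,411.4,322.6))"
```

```text
t: 1.6
tcp_pos: [0.3304, 0.45, 0.248]
tcp_rot: [[0.041, -0.999, -0.0], [-0.999, -0.041, -0.0], [0.0, 0.0, -1.0]]
wrist_force: [1.2, -0.0, -0.3]
grip_width: 0.0001
grasp_force: 0.0
t: 2.22
tcp_pos: [0.4196, 0.1997, 0.2483]
tcp_rot: [[0.041, -0.999, -0.0], [-0.999, -0.041, 0.0], [-0.0, 0.0, -1.0]]
wrist_force: [1.1, 0.0, -0.6]
grip_width: 0.0001
grasp_force: 0.0
[ 8.69667061e-01  5.06511914e-03 -4.31011820e-01 -7.88506786e-05
 -1.13469858e+00 -8.28900915e-01] [0.41957624 0.19971078 0.24826005] [[0.041, -0.999, -0.0], [-0.999, -0.041, 0.0], [-0.0, 0.0, -1.0]]
(array([ 0.45006684, -0.36229037,  0.02567272]), np.float64(0.0012492146067188668))
```

```bash
echo '{"steps":[[0.0493, -0.0066, 0, 0], [0.0493, -0.0066, 0, 0], [0.0493, -0.0066, 0, 0], [0.0493, -0.0066, 0, 0], [0.0493, -0.0066, 0, 0], [0.0493, -0.0066, 0, 0], [0.0493, -0.0066, 0, 0], [0.0493, -0.0066, 0, 0], [0, 0, 0, 0]]}' > rows.txt && python3 nudge.py rows.txt
echo '{"steps":[[0, 0, 0.05, 0], [0, 0, 0.05, 0], [0, 0, 0.05, 0], [0, 0, 0.02, 0], [0, 0, 0.02, 0], [0, 0, 0, 0]]}' > rows.txt && python3 nudge.py rows.txt
python3 - <<'E'
from h import *
for n,(r,c,f) in {"top":((205,280),(260,400),5.7),"scene":((200,345),(260,440),4)}.items():
    a=camrig.grab_frame(n)[r[0]:r[1],c[0]:c[1],::-1]; cv2.imwrite(f"pics/{n}1.png",cv2.resize(a,None,fx=f,fy=f,interpolation=cv2.INTER_CUBIC))
E
```

```text
t: 3.35
tcp_pos: [0.4879, -0.1932, 0.2474]
tcp_rot: [[0.036, -0.999, -0.002], [-0.999, -0.036, -0.0], [0.0, 0.002, -1.0]]
wrist_force: [-0.0, 0.4, 0.4]
grip_width: -0.0001
grasp_force: 0.0
t: 4.1
tcp_pos: [0.487, -0.1898, 0.057]
tcp_rot: [[0.041, -0.999, -0.003], [-0.999, -0.041, 0.0], [-0.0, 0.003, -1.0]]
wrist_force: [-0.0, -0.1, -0.4]
grip_width: 0.0002
grasp_force: 0.0
```

View pics/scene1.png

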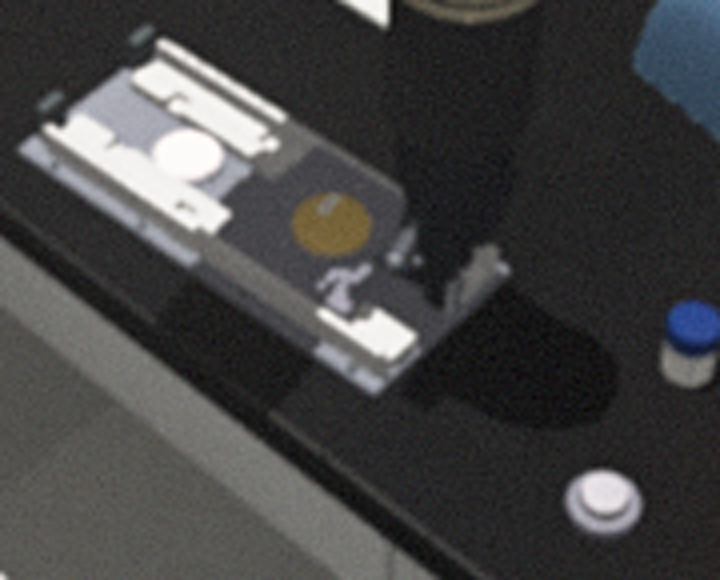

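The closed gripper is behind the lip, at about crop (440,290), and clear of the rails. I'll approach, then push in small rows while watching the force.

```bash
echo '{"steps":[[-0.01, 0, 0, 0], [-0.008, 0, 0, 0], [-0.004, 0, 0, 0], [-0.003, 0, 0, 0], [-0.003, 0, 0, 0], [-0.003, 0, 0, 0], [-0.003, 0, 0, 0]]}' > rows.txt && python3 nudge.py rows.txt
echo '{"steps":[[-0.003, 0, 0, 0], [-0.003, 0, 0, 0], [-0.003, 0, 0, 0], [-0.003, 0, 0, 0], [-0.003, 0, 0, 0], [-0.003, 0, 0, 0]]}' > rows.txt && python3 nudge.py rows.txt
```

```text
t: 5.08
tcp_pos: [0.4867, -0.1564, 0.0582]
tcp_rot: [[0.04, -0.999, -0.0], [-0.999, -0.04, -0.0], [0.0, 0.0, -1.0]]
wrist_force: [1.0, 0.6, -1.3]
grip_width: 0.0001
grasp_force: 0.0
t: 5.82
tcp_pos: [0.486, -0.1383, 0.0583]
tcp_rot: [[0.04, -0.999, -0.0], [-0.999, -0.04, 0.0], [-0.0, 0.0, -1.0]]
wrist_force: [0.5, -1.9, -1.2]
grip_width: 0.0
grasp_force: 1.0
```

```bash
echo '{"steps":[[-0.004, 0, 0, 0], [-0.004, 0, 0, 0], [-0.004, 0, 0, 0], [-0.004, 0, 0, 0], [-0.004, 0, 0, 0], [-0.004, 0, 0, 0], [-0.004, 0, 0, 0], [-0.004, 0, 0, 0], [-0.004, 0, 0, 0], [-0.004, 0, 0, 0]]}' > rows.txt && python3 nudge.py rows.txt
echo '{"steps":[[-0.004, 0, 0, 0], [-0.004, 0, 0, 0], [-0.004, 0, 0, 0], [-0.004, 0, 0, 0], [-0.004, 0, 0, 0], [-0.004, 0, 0, 0], [-0.004, 0, 0, 0], [-0.004, 0, 0, 0], [-0.004, 0, 0, 0], [-0.004, 0, 0, 0]]}' > rows.txt && python3 nudge.py rows.txt
```

```text
t: 7.08
tcp_pos: [0.4844, -0.0983, 0.0583]
tcp_rot: [[0.04, -0.999, -0.0], [-0.999, -0.04, -0.0], [0.0, 0.0, -1.0]]
wrist_force: [0.6, -1.6, -1.4]
grip_width: 0.0001
grasp_force: 1.0
t: 8.32
tcp_pos: [0.4828, -0.0583, 0.0583]
tcp_rot: [[0.04, -0.999, -0.0], [-0.999, -0.04, 0.0], [-0.0, 0.0, -1.0]]
wrist_force: [-0.4, -1.8, -2.3]
grip_width: 0.0001
grasp_force: 1.0
```

```bash
echo '{"steps":[[-0.003, 0, 0, 0], [-0.003, 0, 0, 0], [-0.003, 0, 0, 0], [-0.003, 0, 0, 0], [-0.003, 0, 0, 0], [-0.003, 0, 0, 0], [-0.003, 0, 0, 0], [-0.003, 0, 0, 0], [-0.002, 0, 0, 0]]}' > rows.txt && python3 nudge.py rows.txt
echo '{"steps":[[-0.0015, 0, 0, 0], [-0.0015, 0, 0, 0], [-0.0015, 0, 0, 0]]}' > rows.txt && python3 nudge.py rows.txt
echo '{"steps":[[-0.0015, 0, 0, 0], [-0.0015, 0, 0, 0]]}' > rows.txt && python3 nudge.py rows.txt
```

```text
t: 9.45
tcp_pos: [0.4818, -0.0324, 0.0583]
tcp_rot: [[0.041, -0.999, -0.0], [-0.999, -0.041, -0.0], [0.0, 0.0, -1.0]]
wrist_force: [0.3, -2.0, -1.8]
grip_width: 0.0002
grasp_force: 1.0
t: 9.82
tcp_pos: [0.4816, -0.0281, 0.0583]
tcp_rot: [[0.04, -0.999, -0.0], [-0.999, -0.04, -0.0], [0.0, 0.0, -1.0]]
wrist_force: [0.2, -1.6, -1.5]
grip_width: 0.0
grasp_force: 1.1
t: 10.07
tcp_pos: [0.4815, -0.025, 0.0583]
tcp_rot: [[0.04, -0.999, 0.0], [-0.999, -0.04, 0.0], [-0.0, -0.0, -1.0]]
wrist_force: [0.3, -1.6, -0.7]
grip_width: 0.0001
grasp_force: 1.1
```

```bash
for i in 1; do :; done; echo '{"steps":[[-0.0015, 0, 0, 0], [-0.0015, 0, 0, 0]]}' > rows.txt && python3 nudge.py rows.txt | grep -E "tcp_pos|force"
echo '{"steps":[[-0.001, 0, 0, 0], [-0.001, 0, 0, 0]]}' > rows.txt && python3 nudge.py rows.txt| grep -E "tcp_pos|force"
echo '{"steps":[[-0.001, 0, 0, 0], [-0.001, 0, 0, 0]]}' > rows.txt && python3 nudge.py rows.txt| grep -E "tcp_pos|force"
```

```text
tcp_pos: [0.4814, -0.0221, 0.0583]
wrist_force: [0.8, -2.0, -0.7]
grasp_force: 1.1
tcp_pos: [0.4813, -0.0201, 0.0583]
wrist_force: [-0.1, -2.4, -0.2]
grasp_force: 1.1
tcp_pos: [0.4811, -0.0181, 0.0583]
wrist_force: [0.0, -0.3, -1.2]
grasp_force: 0.5
```

The force fell away right at the predicted seat. I'll go on slowly until I feel the notch wall.

```bash
echo '{"steps":[[-0.001, 0, 0, 0]]}' > rows.txt && python3 nudge.py rows.txt| grep -E "tcp_pos|force"
echo '{"steps":[[-0.001, 0, 0, 0]]}' > rows.txt && python3 nudge.py rows.txt| grep -E "tcp_pos|force"
```

```text
tcp_pos: [0.4814, -0.0169, 0.0584]
wrist_force: [-0.2, -2.4, -0.4]
grasp_force: 1.2
tcp_pos: [0.4812, -0.0161, 0.0584]
wrist_force: [-0.1, -2.3, 0.1]
grasp_force: 1.4
```

```bash
echo '{"steps":[[-0.001, 0, 0, 0]]}' > rows.txt && python3 nudge.py rows.txt| grep -E "tcp_pos|force"
echo '{"steps":[[-0.0007, 0, 0, 0]]}' > rows.txt && python3 nudge.py rows.txt| grep -E "tcp_pos|force"
```

```text
tcp_pos: [0.4811, -0.0152, 0.0584]
wrist_force: [-0.5, -2.0, -0.3]
grasp_force: 1.5
tcp_pos: [0.4811, -0.0144, 0.0584]
wrist_force: [-0.2, -3.2, 1.5]
grasp_force: 1.6
```

```bash
echo '{"steps":[[-0.0007, 0, 0, 0]]}' > rows.txt && python3 nudge.py rows.txt| grep -E "tcp_pos|force"
echo '{"steps":[[-0.0007, 0, 0, 0]]}' > rows.txt && python3 nudge.py rows.txt| grep -E "tcp_pos|force"
python3 - <<'E'
from h import *
for n,(r,c,f) in {"scene":((200,300),(260,400),5.7)}.items():
    a=camrig.grab_frame(n)[r[0]:r[1],c[0]:c[1],::-1]; cv2.imwrite(f"pics/{n}2.png",cv2.resize(a,None,fx=f,fy=f,interpolation=cv2.INTER_CUBIC))
E
```

```text
tcp_pos: [0.4812, -0.0139, 0.0584]
wrist_force: [2.4, -6.0, -0.7]
grasp_force: 2.9
tcp_pos: [0.4813, -0.0136, 0.0585]
wrist_force: [4.3, -11.5, 0.0]
grasp_force: 6.0
```

View pics/scene2.png

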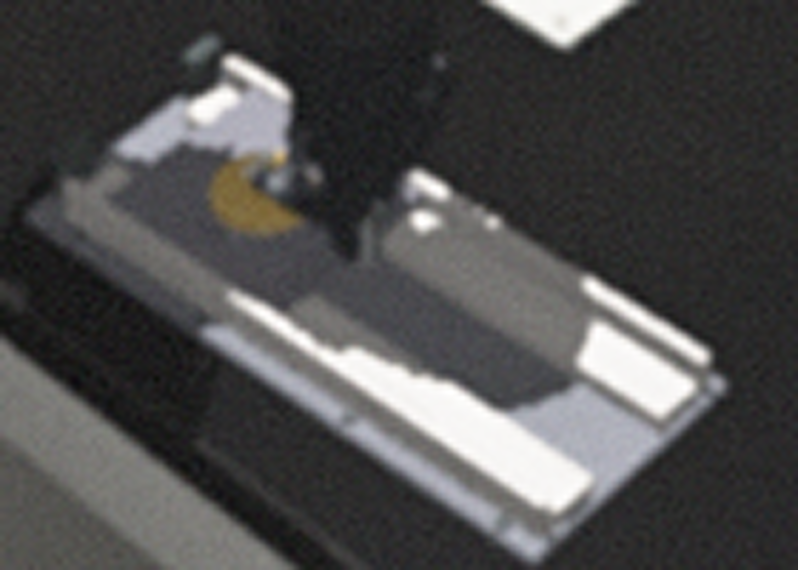

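The force rose to about 11 N at the wall, so the carrier is seated. I'll back off, rise and look before pressing the key.

```bash
echo '{"steps":[[0.003, 0, 0, 0], [0.01, 0, 0, 0], [0.03, 0, 0, 0], [0, 0, -0.05, 0], [0, 0, -0.05, 0], [0.05, 0.0075, 0, 0], [0.05, 0.0075, 0, 0], [0.05, 0.0075, 0, 0], [0.05, 0.0075, 0, 0], [0.05, 0.0075, 0, 0], [0.05, 0.0075, 0, 0], [0, 0, 0, 0]]}' > rows.txt && python3 nudge.py rows.txt
python3 - <<'E'
from h import *
s=monitor.sense();R=s["tcp_rot"];print(R.T@(np.array([.4501,-.3623,.0257])-s["tcp_pos"]))
a=camrig.grab_frame("top")[205:280,260:400,::-1];b=camrig.grab_frame("scene")[200:270,260:390,::-1]
f=lambda a:cv2.resize(a,(560,300),interpolation=cv2.INTER_CUBIC)
cv2.imwrite("pics/seat.png",np.vstack([f(a),f(b)]))
E
```

```text
t: 13.12
tcp_pos: [0.4489, -0.3606, 0.1577]
tcp_rot: [[0.036, -0.999, -0.001], [-0.999, -0.036, 0.0], [-0.0, 0.001, -1.0]]
wrist_force: [0.1, -0.5, 0.4]
grip_width: 0.0002
grasp_force: 0.0
[ 0.0017395  -0.00121908  0.13197385]
```

View pics/seat.png

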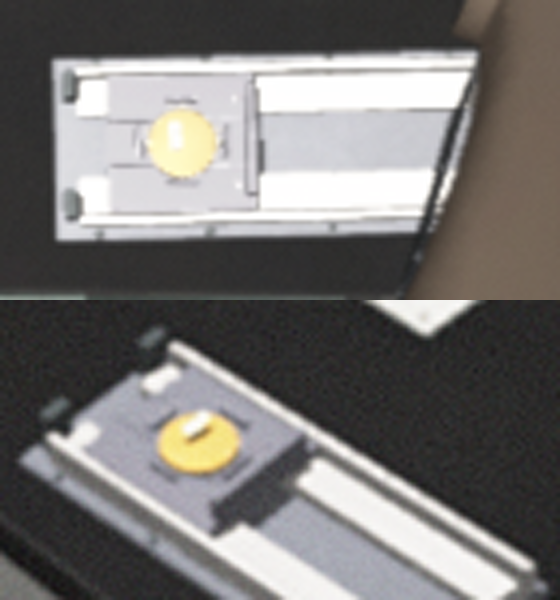

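The carrier sits level between the guides, with the dish in its cleats over the lamp and the front edge at crop u≈107. Next I descend on the key.

```bash
echo '{"steps":[[0.0017, -0.0012, 0.04, 0], [0, 0, 0.04, 0], [0, 0, 0.02, 0], [0, 0, 0.006, 0], [0, 0, 0, 0]]}' > rows.txt && python3 nudge.py rows.txt| grep -E "tcp_pos|force"
echo '{"steps":[[0, 0, 0.003, 0], [0, 0, 0.003, 0]]}' > rows.txt && python3 nudge.py rows.txt| grep -E "tcp_pos|force"
echo '{"steps":[[0, 0, 0.002, 0], [0, 0, 0.002, 0]]}' > rows.txt && python3 nudge.py rows.txt| grep -E "tcp_pos|force"
python3 -c "
from h import *
p=onz('top',260+107/4,205+137/4,.034)-np.array([.48177,-.01715,.034]);print(p@[-.0407,.9992,0])"
```

```text
tcp_pos: [0.4516, -0.3588, 0.0527]
wrist_force: [-0.4, -0.8, 1.0]
grasp_force: 0.0
tcp_pos: [0.4517, -0.3593, 0.0471]
wrist_force: [-0.4, 0.4, 0.1]
grasp_force: 0.0
tcp_pos: [0.4512, -0.3593, 0.0423]
wrist_force: [0.1, 1.0, -0.3]
grasp_force: 0.0
0.13112526251626488
```

```bash
echo '{"steps":[[0.003, 0, 0, 0], [0, 0, 0.002, 0]]}' > rows.txt && python3 nudge.py rows.txt| grep -E "tcp_pos|force"
echo '{"steps":[[0, 0, 0.0015, 0], [0, 0, 0.0015, 0]]}' > rows.txt && python3 nudge.py rows.txt| grep -E "tcp_pos|force"
echo '{"steps":[[0, 0, 0.0015, 0], [0, 0, 0.0015, 0]]}' > rows.txt && python3 nudge.py rows.txt| grep -E "tcp_pos|force"
```

```text
tcp_pos: [0.4515, -0.3625, 0.0404]
wrist_force: [0.3, -0.3, -0.8]
grasp_force: 0.0
tcp_pos: [0.4512, -0.3623, 0.0373]
wrist_force: [-1.0, -0.1, 1.9]
grasp_force: 0.9
tcp_pos: [0.4513, -0.3623, 0.0344]
wrist_force: [-0.5, -0.6, 2.9]
grasp_force: 1.6
```

```bash
echo '{"steps":[[0, 0, 0.0015, 0], [0, 0, 0.001, 0]]}' > rows.txt && python3 nudge.py rows.txt| grep -E "tcp_pos|force"
echo '{"steps":[[0, 0, 0.001, 0], [0, 0, 0, 0]]}' > rows.txt && python3 nudge.py rows.txt| grep -E "tcp_pos|force"
```

```text
tcp_pos: [0.4514, -0.3624, 0.0328]
wrist_force: [-5.0, 3.2, 19.4]
grasp_force: 9.7
tcp_pos: [0.4514, -0.3624, 0.0328]
wrist_force: [-5.9, 3.5, 21.9]
grasp_force: 10.8
```

The button hit its stop at about 20 N, so it is fully down. I'll release it and check.

```bash
echo '{"steps":[[0, 0, -0.003, 0], [0, 0, -0.01, 0], [0, 0, -0.04, 0], [0, 0, -0.05, 0], [0, 0, -0.05, 0], [0, 0, 0, 0], [0, 0, 0, 0], [0, 0, 0, 0]]}' > rows.txt && python3 nudge.py rows.txt
python3 - <<'E'
from h import *
a=camrig.grab_frame("top")[180:280,130:530,::-1];b=camrig.grab_frame("scene")[170:420,160:540,::-1]
cv2.imwrite("pics/end.png",np.vstack([cv2.resize(a,(760,190),interpolation=cv2.INTER_CUBIC),cv2.resize(b,(760,400))]))
E
```

```text
t: 16.6
tcp_pos: [0.4506, -0.3618, 0.1825]
tcp_rot: [[0.04, -0.999, -0.002], [-0.999, -0.04, 0.001], [-0.001, 0.002, -1.0]]
wrist_force: [0.2, -0.1, 0.1]
grip_width: 0.0002
grasp_force: 0.0
```

View pics/end.png

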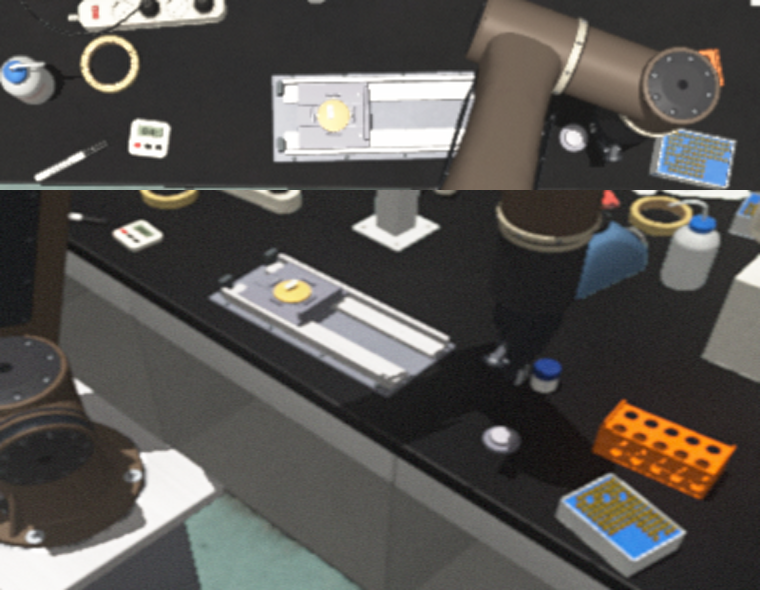

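The carrier is seated, the button is up, the other things are where they were and the arm is clear.

```bash
python3 -c "
from plant import arm, camrig, monitor
print(arm.close_job())"
```

```text
the job is handed in; nothing more can be done
None
```

I pushed the carrier into its notches with the dish over the lamp (push force peaked near 12 N, past the suggested stop of about 5 N extra), then pressed the lamp button to its stop and released it. The job was handed in at about 17 s of the 51 s allowed, with nothing else disturbed in the final pictures.

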